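# Draw battery cells from the hopper

## Task

Set the white tray on the bench under the spout of the battery hopper, then draw the hopper's slide gate right out to its end stop so that all three cells roll down into the tray, without any cell landing on the bench. Then push the gate fully home again, leaving the filled tray standing on the bench and the motors, pen pot and breadboard undisturbed.

Things in the scene. Friction and masses are not known exactly. Their poses are not given: they have to be found in the camera images.
- hopper: grey sheet-metal battery hopper fixed to the bench, 255 mm tall, origin on the bench, z up. An open-topped chute (52 mm wide inside, 66 outside, centre line y = 0) slopes 20 degrees down to its -x side (front) and ends in an open spout. Base and stand begin at x = -25 mm, ahead of that the chute overhangs. The straight-sided bin spans x = -7 to 87 mm, y = +-32 mm
- spout (a point): middle of the spout's lip, on the chute floor: at (-80, 0, 75) mm in the hopper's frame, axes as the hopper's. The lip's underside is 70 mm above the bench, so the tray's 45 mm rim passes below it. Cells leaving it cross the tray's rim height 30 to 45 mm in front of it (hopper's -x) and land 45 to 65 mm in front, their length across, their centres within 6 mm of y = 0
- gate (a joint): slide gate, a steel plate across the chute, in m: 0 = fully home (closed), 0.060 = against its end stop. It slides level along the hopper's +y with about 2.5 N of friction and stays where it is left. Cells pass only when it is nearly all the way out. At the start it may be up to 9 mm open
- gate_grip (a point): point on the gate's upright black grip, 17 mm below its top. The grip is 30 mm along the hopper's x and 14 mm along y, and stands free from 20 mm below this point up. With the gate home the point is at (-61, 85, 150) mm in the hopper's frame, 50 mm clear of the chute; it moves along +y with the gate; axes as the hopper's
- gate_stop (a point): top of the end-stop post at the outer end of the gate's rail, at (-50, 162, 103) mm in the hopper's frame. The rail (20 mm wide, top 83 mm above the bench) runs from here along y to the chute, under the gate
- tray: loose white plastic tray, 118 mm (x) by 92 mm (y) by 45 mm high, inside 110 by 84 mm, walls 4 mm, inner floor 8 mm up, about 220 g. Origin at the centre of its underside, z up. On its -x side stands an upright grip plate, 12 mm thick (x), 44 mm wide (y), 90 mm tall. It starts to the right of the hopper
- tray_grip (a point): grip point on the tray's upright grip plate, at (-65, 0, 70) mm in the tray's frame, 20 mm below the plate's top; axes as the tray's. With the tray under the spout, the plate should be on the side away from the hopper (tray x along hopper x)
- cell1: loose battery cell, a cylinder 26 mm in diameter and 50 mm long, 60 g (varies), grey sleeve, steel ends; origin at its centre, its y axis along the cylinder. At the start it lies across the chute behind the gate; nearest the gate
- cell2: loose battery cell, a cylinder 26 mm in diameter and 50 mm long, 60 g (varies), grey sleeve, steel ends; origin at its centre, its y axis along the cylinder. At the start it lies across the chute behind the gate; second from the gate
- cell3: loose battery cell, a cylinder 26 mm in diameter and 50 mm long, 60 g (varies), grey sleeve, steel ends; origin at its centre, its y axis along the cylinder. At the start it lies across the chute behind the gate; third from the gate
- motor_a: bystander: stepper motor, 42 x 42 x 40 mm with a 22 mm shaft on top, loose; origin under its centre
- motor_b: bystander: a second stepper motor like the first, loose; origin under its centre
- pen_pot: bystander: square black pen pot, 75 x 75 x 100 mm, with pens to 136 mm, loose; origin under its centre
- breadboard: bystander: white breadboard, 165 x 55 x 9 mm, loose; origin under its centre

How it is judged (in metres and radians):
On the way:
1. the gate is drawn out against its end stop (within 3 mm) and all three cells are in the tray (value of joint gate above 0.057 m and x of cell1 in the frame of tray between -0.056 and 0.056 m and y of cell1 in the frame of tray between -0.044 and 0.044 m and z of cell1 in the frame of tray between 0 and 0.055 m and x of cell2 in the frame of tray between -0.056 and 0.056 m and y of cell2 in the frame of tray between -0.044 and 0.044 m and z of cell2 in the frame of tray between 0 and 0.055 m and x of cell3 in the frame of tray between -0.056 and 0.056 m and y of cell3 in the frame of tray between -0.044 and 0.044 m and z of cell3 in the frame of tray between 0 and 0.055 m), for 0.2 s.
At the end, for the whole second after the job is handed in: the gate is pushed home (within 4 mm of closed), all three cells lie at rest inside the tray, and the tray stands flat and still on the bench (value of joint gate below 0.004 m and x of cell1 in the frame of tray between -0.056 and 0.056 m and y of cell1 in the frame of tray between -0.044 and 0.044 m and z of cell1 in the frame of tray between 0 and 0.055 m and x of cell2 in the frame of tray between -0.056 and 0.056 m and y of cell2 in the frame of tray between -0.044 and 0.044 m and z of cell2 in the frame of tray between 0 and 0.055 m and x of cell3 in the frame of tray between -0.056 and 0.056 m and y of cell3 in the frame of tray between -0.044 and 0.044 m and z of cell3 in the frame of tray between 0 and 0.055 m and angle between tray's own z axis and vertical below 0.06 rad and height (world z) of tray below 0.004 m and linear speed of tray below 0.02 m/s and linear speed of each of cell1, cell2, cell3 below 0.05 m/s); the robot touches nothing.
It fails at once if a cell lands on the bench ((height (world z) of cell1 below 0.03 m and (x of cell1 in the frame of tray above 0.07 m or x of cell1 in the frame of tray below -0.07 m or y of cell1 in the frame of tray above 0.056 m or y of cell1 in the frame of tray below -0.056 m)) or (height (world z) of cell2 below 0.03 m and (x of cell2 in the frame of tray above 0.07 m or x of cell2 in the frame of tray below -0.07 m or y of cell2 in the frame of tray above 0.056 m or y of cell2 in the frame of tray below -0.056 m)) or (height (world z) of cell3 below 0.03 m and (x of cell3 in the frame of tray above 0.07 m or x of cell3 in the frame of tray below -0.07 m or y of cell3 in the frame of tray above 0.056 m or y of cell3 in the frame of tray below -0.056 m))).
It fails at once if the first stepper motor is moved more than 15 mm or tipped (distance of motor_a from where it was at the start of the episode above 0.015 m or angle between motor_a's own z axis and vertical above 0.3 rad).
It fails at once if the second stepper motor is moved more than 15 mm or tipped (distance of motor_b from where it was at the start of the episode above 0.015 m or angle between motor_b's own z axis and vertical above 0.3 rad).
It fails at once if the pen pot is moved more than 15 mm or tipped (distance of pen_pot from where it was at the start of the episode above 0.015 m or angle between pen_pot's own z axis and vertical above 0.3 rad).
It fails at once if the breadboard is moved more than 15 mm or tipped (distance of breadboard from where it was at the start of the episode above 0.015 m or angle between breadboard's own z axis and vertical above 0.3 rad).
It also fails if it takes over 51 s, if anything falls off the work surface, if the arm or the gripper's body presses on something with over 40 N, if the wrist force passes 120 N, or if a joint passes its speed limit or range.

## Robot

A 6-joint arm with a two-finger parallel gripper is mounted at the origin on the work surface. World frame = base frame: x ahead of the robot, y to its left, z up, the work surface at z = 0. Lengths are in mm, angles in rad, forces in N, time in s.
With the tool pointing down it reaches from about 350 to 975 mm from the base axis. Payload 7.1 kg.
Tool frame: the origin (TCP) lies on the front face of the gripper's body, between the roots of the fingers; the fingertips stand 80 mm ahead of it and the grasp point (between the pads) lies 61 mm ahead of it; z points along the fingers, y is the line along which they close (so a half turn about z gives the same grasp; the last joint's range is limited). The gripper opens to 88 mm and grips with 3 to 60 N. Pads are 20 mm wide; open, the fingers measure 115 mm over their backs; the gripper's body (75 mm by 178 mm) begins 61 mm behind the grasp point.
Start: joints at [-0.019, 0.423, 1.63, -0, 1.089, -0.019], TCP at [624.984, 0.026, 302.675] pointing down, gripper open.
Joint ranges: [-3, 3], [-0.9, 2.11], [0.09, 2.58], [-1.31, 4.45], [0.11, 2.69], [-2.54, 2.54]. Speed limits (rad/s): [2.39, 2.39, 3.01, 3.14, 3.14, 3.14].

## Interface

Orientations are given as a rotation vector (axis times angle).
In Python, from workcell import readout, vision, close_job gives the robot as it stands.
- The arm moves only by the tool servo_tool, never from a script. Its argument "plan" is a list that holds one entry, the list of rows, each a list of 7 numbers: the gripper command: -1 is fully open, 1 is shut, values between are in proportion, then the shift along the world's x, y, z in units of 40 mm (1.0 is 40 mm), then the turn, a rotation vector about the world's x, y, z in units of 5 degrees (1.0 is 5 degrees). A call has 1 to 5 rows; each row shifts and turns the commanded pose from where the row before left it; what a row does not reach is not made up. A row lasts 1/12 s, in which the tool goes at most 41.7 mm and 7.16 degrees, less where a joint would pass 70% of its speed; a pose out of reach is approached as far as the arm can. A call is refused whole if a number of a shift passes 1 or a number of a turn 1, either way. A call with a gripper value outside its range is refused whole. The fingers move at their own pace and stop on an object; the grip force is fixed at half the most. Time passes only in rows, so rows that do not move let the fingers close. It gives the time, the measured TCP pose, the force, the opening and the grip force at its end, in the units of the state.
- readout.get_obs(): the state, without advancing time (a new reading comes with each control period).
- vision.get_image(name): name is "scene" or "side" or "wrist"; returns the picture (420x560x3 uint8, red, green, blue); there is no depth.
- vision.camera_params(name): a dict with "fx", "fy", "cx", "cy" (pixels), "D" ([k1, k2, p1, p2, k3] as OpenCV has them; the pictures are not rectified), "rvec" (rotation vector, rad) and "tvec" (3), from world to camera coordinates, as OpenCV has them; the wrist camera has in their place "hand_eye" (4x4, takes a point from camera to tool coordinates, whose origin is the TCP and whose axes are the flange's). Camera axes: x right, y down, z forward; pixel columns grow to the right and rows downward; lengths in mm; the calibration is good to about 2 mm. A picture is of the moment at which its call begins: read the wrist's pose just before it. camera_params takes no time and is no camera call.
- close_job(): hands the job in; it is judged then, once.
The state is a dict: "t": time; "qpos": joint angles; "qvel": joint speeds; "joint_torque": joint torques, N m; "ee_pos": TCP position; "orientation": TCP orientation; "ft_force": force on the tool from outside, world axes, zero at the start; "moment": the same for the moment, N m; "width": finger opening in mm; "grasp_force": force on a finger pad.
Only numpy, scipy, OpenCV 4.12 (cv2) and the standard library are available. Lean on these libraries where they do the work, as an engineer would, in place of code of your own. Each camera call takes 0.05 s, during which the arm holds its last target. There are 200 camera calls.

## Working session

There is one attempt and no reset: what is moved stays moved. The work goes in short steps, Python scripts to look and compute and a tool call to move; the robot and the scene stay as the last step left them, time stands still between calls to the robot, and variables do not carry over. Pictures are saved under pics/ and viewed, at most 10 in all, crops included, and the job is handed in when it is done.

Besides the shell and the picture viewer there is one more tool, called after ">>>" as a command line: name --argument value ..., lists and objects as JSON in quotes. servo_tool: Moves the arm, as the interface text tells. Its arguments: {"type":"object","properties":{"plan":{"type":"array"}},"required":["plan"]}

```bash
mkdir -p pics; cat > h.py <<'E'
import numpy as np, cv2
from workcell import readout, vision
def save(n,f): 
    im=vision.get_image(n); cv2.imwrite(f,im[:,:,::-1]); return im
def cam(n):
    c=vision.camera_params(n); K=np.array([[c['fx'],0,c['cx']],[0,c['fy'],c['cy']],[0,0,1.]]); D=np.array(c['D'],float)
    if 'hand_eye' in c:
        o=readout.get_obs(); T=np.eye(4); T[:3,:3]=cv2.Rodrigues(np.array(o['orientation'],float))[0]; T[:3,3]=o['ee_pos']
        M=np.linalg.inv(T@np.array(c['hand_eye'])); return K,D,M[:3,:3],M[:3,3]
    return K,D,cv2.Rodrigues(np.array(c['rvec'],float))[0],np.array(c['tvec'],float).ravel()
def ray(C,uv,z):
    K,D,R,t=C; p=cv2.undistortPoints(np.array([[uv]],float),K,D).ravel(); d=R.T@np.array([p[0],p[1],1]); o=-R.T@t
    return o+d*(z-o[2])/d[2]
def proj(C,P):
    K,D,R,t=C; return cv2.projectPoints(np.array(P,float).reshape(-1,3),cv2.Rodrigues(R)[0],t,K,D)[0].reshape(-1,2)
E
python3 - <<'E'
from h import *
a=save('scene','pics/a.png');b=save('side','pics/b.png')
for n in ('scene','side'):
    K,D,R,t=cam(n);print(n,-R.T@t,R[2])
print(readout.get_obs())
E
```

```text
scene [1214.05097791  459.68885791  693.92461577] [-0.68166227 -0.42543307 -0.59526738]
side [ 192.42804581 -497.74781305  710.02284552] [ 0.41357001  0.60476641 -0.68060078]
{'t': 0.1, 'qpos': array([-1.90006079e-02,  4.23763518e-01,  1.63058220e+00,  9.57770284e-07,
        1.08864936e+00, -1.90010262e-02]), 'qvel': array([-3.60669258e-04, -7.64999858e-04, -1.94231549e-03,  6.88599117e-05,
        5.56915930e-04, -9.78722298e-04]), 'joint_torque': array([ 6.49496542e-04, -5.45618248e+01, -2.74323839e+01,  6.46709581e-02,
        1.88581715e-02,  1.54216096e-06]), 'ee_pos': array([6.24609356e+02, 3.29574257e-02, 3.01992263e+02]), 'orientation': array([-2.22072641e+00, -2.22072635e+00,  1.52637240e-03]), 'ft_force': array([-0.39291175,  0.44844841, -0.07898073]), 'moment': array([ 0.01322195, -0.03352146, -0.05266794]), 'grasp_force': 0.0, 'width': 88.09648655434384}
```

View pics/a.png

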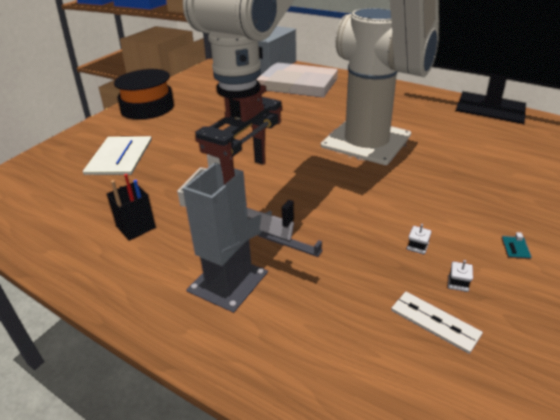

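View pics/b.png

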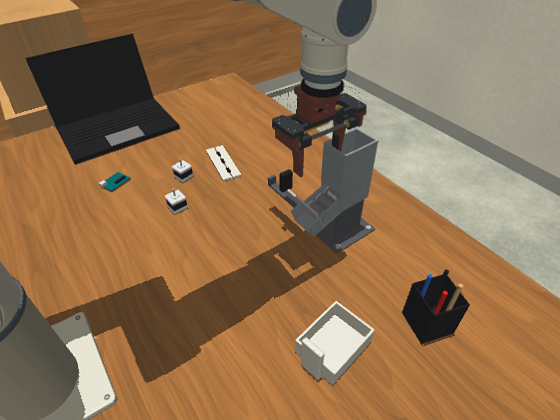

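```bash
python3 - <<'E'
from h import *
b=cv2.imread('pics/b.png');a=cv2.imread('pics/a.png')
def crop(i,x,y,w,h,s):
    c=cv2.resize(i[y:y+h,x:x+w],None,fx=s,fy=s,interpolation=cv2.INTER_CUBIC)
    for k in range(0,w,20): cv2.putText(c,str(x+k),(k*s,8),0,.3,(0,0,255)); c[:6,k*s]=(0,0,255)
    for k in range(0,h,20): cv2.putText(c,str(y+k),(0,k*s+3),0,.3,(0,255,255)); c[k*s,:6]=(0,255,255)
    return c
o=np.zeros((600,800,3),np.uint8)
c=crop(b,260,120,120,135,3);o[:405,:360]=c
c=crop(b,285,295,100,95,4);o[:380,380:780]=c
c=crop(a,180,190,150,65,2);o[410:540,:300]=c
c=crop(a,180,190+65,150,55,2);o[410:520,400:700]=c
cv2.imwrite('pics/c.png',o)
E
```

```text
(no output)
```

View pics/c.png

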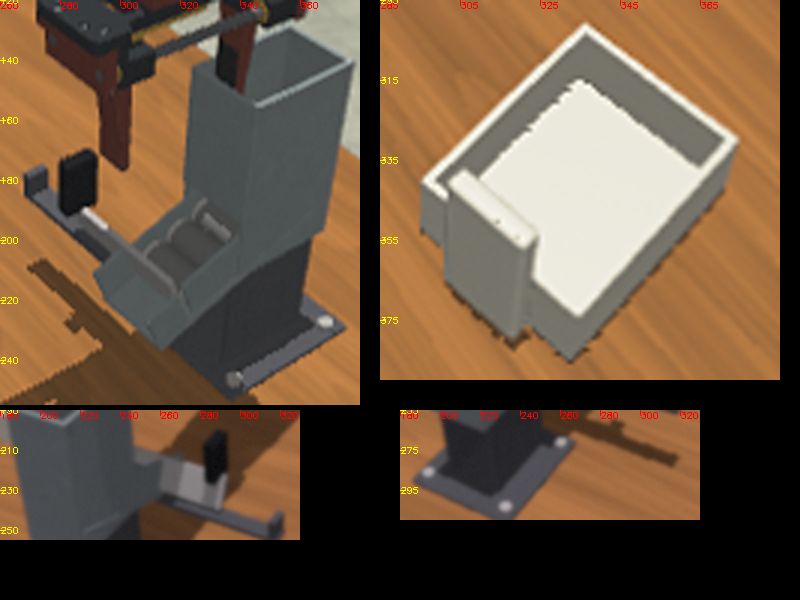

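```bash
cat >> h.py <<'E'
from scipy.optimize import least_squares
def fitpose(obs,g):
    # obs: list of (C, P local, uv)
    def f(q):
        c,s=np.cos(q[2]),np.sin(q[2]); r=[]
        for C,P,uv in obs:
            r+=list(proj(C,[[q[0]+c*P[0]-s*P[1],q[1]+s*P[0]+c*P[1],P[2]]])[0]-uv)
        return r
    s=least_squares(f,g,x_scale=[10,10,.1],loss='soft_l1'); return s.x,np.array(s.fun).reshape(-1,2).round(1)
E
python3 - <<'E'
from h import *
S=cam('side');A=cam('scene')
h=[(S,(-7,32,255),(324.3,142.7)),(S,(-7,-32,255),(345.3,155.3)),(S,(87,-32,255),(377.7,141)),(S,(87,32,255),(356.7,129.3)),(S,(-50,162,103),(272,176.3)),(S,(-80,-33,70),(314.3,236)),(A,(-50,162,103),(319,243))]
print(ray(S,(324,142),255))
print(fitpose(h,[650,0,0]))
t=[(S,(59,46,45),(336.8,301.2)),(S,(59,-46,45),(374.3,329.8)),(S,(-59,-46,45),(334.5,374.5)),(S,(-59,46,45),(295.5,340.2))]
print(fitpose(t,[450,-200,0]))
for n,uv,z,C in [('mA',(182,165),40,S),('mB',(177,196),40,S),('pot c',(435,290),100,S),('bbl',(208,150),9,S),('bbr',(240,178),9,S),('gg',(288,210),0,A)]: print(n,ray(C,uv,z).round())
E
```

```text
[658.2473614   20.71511227 255.        ]
(array([ 6.66818916e+02, -9.89936231e+00,  3.28109287e-02]), array([[-0.5, -1. ],
       [ 0.1,  0.7],
       [ 0.6, -1. ],
       [-0.3, -2.2],
       [-0. ,  0.2],
       [-1.2,  0.9],
       [-2.5,  0.1]]))
(array([ 4.83658953e+02, -2.45878717e+02,  1.79484136e-01]), array([[-0.5, -0.3],
       [ 0.6,  0.3],
       [ 0.1,  0.1],
       [-0.1, -0.1]]))
mA [476. 411.  40.]
mB [409. 294.  40.]
pot c [ 670. -304.  100.]
bbl [589. 478.   9.]
bbr [598. 298.   9.]
gg [431. -24.   0.]
```

>>> servo_tool --plan '[[[-1, 0, 0, 0.8, 0, 0, 0], [-1, 0, 0, 0.8, 0, 0, 0], [-1, -0.7, -0.7, 0, 0, 0, 0.4], [-1, -0.7, -0.8, 0, 0, 0, 0.4], [-1, -0.7, -0.8, 0, 0, 0, 0.4]]]'

```text
t: 0.52
ee_pos: [541.1, -91.0, 366.8]
orientation: [2.098, 2.338, 0.0]
ft_force: [0.3, -0.7, 0.5]
width: 87.5
grasp_force: 0.0
```

>>> servo_tool --plan '[[[-1, -0.7, -0.8, -0.3, 0, 0, 0.4], [-1, -0.7, -0.8, -0.6, 0, 0, 0.4], [-1, -0.7, -0.8, -0.6, 0, 0, 0], [-1, -0.6, -0.8, -0.6, 0, 0, 0], [-1, -0.3, -0.8, -0.3, 0, 0, 0]]]'

```text
t: 0.93
ee_pos: [431.0, -235.9, 278.8]
orientation: [-2.016, -2.404, 0.001]
ft_force: [0.8, 0.3, 0.7]
width: 88.0
grasp_force: 0.0
```

>>> servo_tool --plan '[[[-1, 0, 0, 0, 0, 0, 0], [-1, 0, 0, 0, 0, 0, 0]]]'

```text
t: 1.1
ee_pos: [433.4, -237.2, 280.1]
orientation: [-2.022, -2.401, 0.0]
ft_force: [0.0, 0.5, 0.3]
width: 87.9
grasp_force: 0.0
```

```bash
python3 - <<'E'
from h import *
C=cam('wrist'); im=save('wrist','pics/d.png')
q=[483.66,-245.88,.1795];c,s=np.cos(q[2]),np.sin(q[2])
L=np.array([[-71,22,90],[-71,-22,90],[-59,-22,90],[-59,22,90],[-59,46,45],[-59,-46,45],[59,46,45],[59,-46,45]],float)
P=np.c_[q[0]+c*L[:,0]-s*L[:,1],q[1]+s*L[:,0]+c*L[:,1],L[:,2]]
u=proj(C,P);print(u.round(1))
d=im[:,:,::-1].copy()
for p in u: 
    if abs(p).max()<2000: cv2.circle(d,tuple(int(v) for v in p),3,(0,0,255),1)
cv2.imwrite('pics/d2.png',d)
E
```

```text
[[256.4 206.5]
 [257.8 253.7]
 [271.  253.7]
 [270.2 206.4]
 [271.5 172.3]
 [273.  258.9]
 [390.3 171.6]
 [383.6 257.9]]
```

View pics/d2.png

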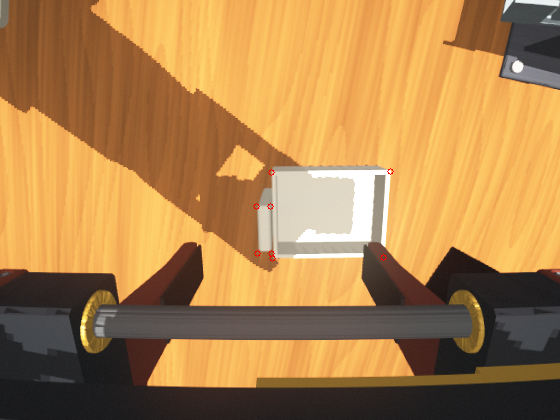

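>>> servo_tool --plan '[[[-1, -0.35, -0.5, -0.7, 0, 0, 0.1], [-1, 0, 0, -0.9, 0, 0, 0], [-1, 0, 0, -0.9, 0, 0, 0], [-1, 0, 0, -0.9, 0, 0, 0], [-1, 0, 0, -0.33, 0, 0, 0]]]'

```text
t: 1.57
ee_pos: [419.9, -254.1, 128.5]
orientation: [-2.004, -2.414, 0.001]
ft_force: [-0.5, -0.1, -0.5]
width: 87.7
grasp_force: 0.0
```

>>> servo_tool --plan '[[[-1, 0, 0, 0, 0, 0, 0], [1, 0, 0, 0, 0, 0, 0], [1, 0, 0, 0, 0, 0, 0], [1, 0, 0, 0, 0, 0, 0], [1, 0, 0, 0, 0, 0, 0]]]'

```text
t: 1.98
ee_pos: [421.5, -256.3, 133.3]
orientation: [2.006, 2.413, 0.001]
ft_force: [0.0, -0.2, 0.4]
width: 64.9
grasp_force: 0.0
```

>>> servo_tool --plan '[[[1, 0, 0, 0, 0, 0, 0], [1, 0, 0, 0, 0, 0, 0], [1, 0, 0, 0, 0, 0, 0], [1, 0, 0, 0, 0, 0, 0], [1, 0, 0, 0, 0, 0, 0]]]'

```text
t: 2.4
ee_pos: [420.5, -256.1, 131.8]
orientation: [2.009, 2.415, 0.0]
ft_force: [0.1, -1.0, -0.5]
width: 31.6
grasp_force: 0.0
```

>>> servo_tool --plan '[[[1, 0, 0, 0, 0, 0, 0], [1, 0, 0, 0, 0, 0, 0], [1, 0, 0, 0, 0, 0, 0], [1, 0, 0, 0, 0, 0, 0], [1, 0, 0, 0, 0, 0, 0]]]'

```text
t: 2.82
ee_pos: [420.4, -256.1, 131.7]
orientation: [-2.009, -2.415, 0.0]
ft_force: [-0.5, -0.4, 0.3]
width: 11.9
grasp_force: 30.0
```

>>> servo_tool --plan '[[[1, 0, 0, 0.1, 0, 0, 0], [1, 0, 0, 0.2, 0, 0, 0], [1, 0, 0, 0, 0, 0, 0]]]'

```text
t: 3.07
ee_pos: [420.9, -256.3, 144.9]
orientation: [2.008, 2.414, 0.0]
ft_force: [-0.3, 0.5, -3.3]
width: 11.8
grasp_force: 30.0
```

>>> servo_tool --plan '[[[1, 0, 0.3, 0, 0, 0, -0.1], [1, 0.1, 0.5, 0, 0, 0, -0.2], [1, 0.1, 0.5, 0, 0, 0, -0.2], [1, 0.1, 0.5, 0, 0, 0, -0.2], [1, 0.1, 0.5, 0, 0, 0, -0.2]]]'

```text
t: 3.48
ee_pos: [436.6, -163.3, 144.0]
orientation: [2.103, 2.333, 0.0]
ft_force: [0.2, -0.4, -3.6]
width: 12.1
grasp_force: 30.0
```

>>> servo_tool --plan '[[[1, 0.1, 0.5, 0, 0, 0, -0.2], [1, 0.1, 0.5, 0, 0, 0, -0.2], [1, 0.1, 0.5, 0, 0, 0, -0.2], [1, 0.1, 0.5, 0, 0, 0, -0.2], [1, 0.1, 0.5, 0, 0, 0, 0]]]'

```text
t: 3.9
ee_pos: [456.6, -63.1, 144.0]
orientation: [2.183, 2.259, 0.0]
ft_force: [-0.6, -0.4, -2.3]
width: 11.7
grasp_force: 30.0
```

>>> servo_tool --plan '[[[1, 0.1, 0.5, 0, 0, 0, 0], [1, 0.1, 0.5, 0, 0, 0, 0], [1, 0.05, 0.2, 0, 0, 0, 0], [1, 0, 0, 0, 0, 0, 0], [1, 0, 0, 0, 0, 0, 0]]]'

```text
t: 4.32
ee_pos: [466.5, -16.1, 143.8]
orientation: [2.181, 2.261, -0.0]
ft_force: [-0.8, 0.2, -2.3]
width: 12.0
grasp_force: 30.0
```

```bash
python3 - <<'E'
from h import *
C=cam('wrist'); im=save('wrist','pics/e.png'); print(readout.get_obs()['ee_pos'])
d=im[:,:,::-1].copy()
q=[666.8,-9.9,.0328];c,s=np.cos(q[2]),np.sin(q[2])
for L in [(-80,26,75),(-80,-26,75),(-80,0,75),(-7,32,255),(-7,-32,255),(-61,85,167),(-50,162,103),(-50,152,83)]:
    p=proj(C,[q[0]+c*L[0]-s*L[1],q[1]+s*L[0]+c*L[1],L[2]])[0];print(L,p.round());cv2.circle(d,tuple(int(v) for v in p),3,(0,0,255),1)
cv2.imwrite('pics/e2.png',d)
E
```

```text
[466.33486767 -16.46925213 143.81196489]
(-80, 26, 75) [521. 222.]
(-80, -26, 75) [502. 313.]
(-80, 0, 75) [512. 270.]
(-7, 32, 255) [16363.  3934.]
(-7, -32, 255) [5991645. 3304415.]
(-61, 85, 167) [766. 113.]
(-50, 162, 103) [671. -95.]
(-50, 152, 83) [634. -55.]
```

View pics/e2.png

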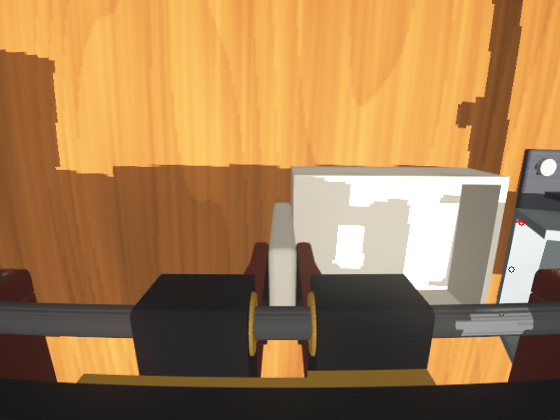

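>>> servo_tool --plan '[[[1, 0, 0, -0.15, 0, 0, 0], [1, 0, 0, -0.15, 0, 0, 0], [1, 0, 0, -0.02, 0, 0, 0], [1, 0, 0, 0, 0, 0, 0], [-0.4, 0, 0, 0, 0, 0, 0]]]'

```text
t: 4.78
ee_pos: [466.6, -16.8, 130.8]
orientation: [2.183, 2.258, 0.0]
ft_force: [-0.5, -0.0, 0.3]
width: 15.4
grasp_force: 0.0
```

>>> servo_tool --plan '[[[-0.4, 0, 0, 0, 0, 0, 0], [-0.4, 0, 0, 0, 0, 0, 0], [-0.4, 0, 0, 0, 0, 0, 0], [-0.4, 0, 0, 0, 0, 0, 0], [-0.4, 0, 0, 0, 0, 0, 0]]]'

```text
t: 5.2
ee_pos: [466.5, -16.1, 130.9]
orientation: [-2.182, -2.26, 0.0]
ft_force: [0.5, 1.0, 0.1]
width: 48.5
grasp_force: 0.0
```

>>> servo_tool --plan '[[[-0.4, 0, 0, 0, 0, 0, 0], [-0.4, 0, 0, 0, 0, 0, 0], [-0.4, 0, 0, 0.4, 0, 0, 0], [-0.4, 0, 0, 0.9, 0, 0, 0], [-0.4, 0, 0, 0.9, 0, 0, 0]]]'

```text
t: 5.62
ee_pos: [465.4, -16.0, 218.9]
orientation: [-2.18, -2.258, 0.004]
ft_force: [0.9, 0.2, -0.3]
width: 61.2
grasp_force: 0.0
```

>>> servo_tool --plan '[[[-1, 0, 0, 0.9, 0, 0, 0], [-1, 0.3, 0.3, 0.9, 0, 0, 0], [-1, 0.8, 0.4, 0.8, 0, 0, 0], [-1, 0.8, 0.4, 0.6, 0, 0, 0], [-1, 0.8, 0.4, 0, 0, 0, 0]]]'

```text
t: 6.03
ee_pos: [572.0, 42.0, 348.0]
orientation: [2.178, 2.255, 0.011]
ft_force: [0.8, 0.0, -0.3]
width: 87.0
grasp_force: 0.0
```

>>> servo_tool --plan '[[[-1, 0.7, 0, 0, 0, 0, 0], [-1, 0, 0, 0, 0, 0, 0], [-1, 0, 0, 0, 0, 0, 0]]]'

```text
t: 6.28
ee_pos: [597.6, 41.5, 341.3]
orientation: [-2.181, -2.26, 0.001]
ft_force: [-0.5, -0.6, -0.8]
width: 87.8
grasp_force: 0.0
```

```bash
python3 - <<'E'
from h import *
C=cam('wrist'); im=save('wrist','pics/f.png'); save('side','pics/fs.png'); print(readout.get_obs()['ee_pos'])
d=im[:,:,::-1].copy()
q=[666.8,-9.9,.0328];c,s=np.cos(q[2]),np.sin(q[2])
for L in [(-80,26,75),(-80,-26,75),(-76,92,167),(-46,92,167),(-46,78,167),(-76,78,167),(-50,162,103),(-194,46,45),(-76,46,45),(-76,-46,45)]:
    p=proj(C,[q[0]+c*L[0]-s*L[1],q[1]+s*L[0]+c*L[1],L[2]])[0];print(L,p.round());cv2.circle(d,tuple(int(v) for v in p),3,(0,0,255),1)
cv2.imwrite('pics/f2.png',d)
E
```

```text
[596.00376939  41.13547499 341.17483905]
(-80, 26, 75) [272. 218.]
(-80, -26, 75) [272. 261.]
(-76, 92, 167) [272. 169.]
(-46, 92, 167) [310. 169.]
(-46, 78, 167) [309. 187.]
(-76, 78, 167) [272. 187.]
(-50, 162, 103) [302.  87.]
(-194, 46, 45) [178. 195.]
(-76, 46, 45) [276. 195.]
(-76, -46, 45) [276. 266.]
```

View pics/f2.png

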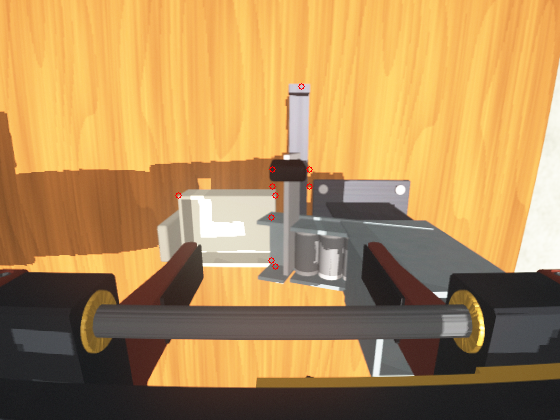

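>>> servo_tool --plan '[[[-1, 0.15, 0.95, 0, 0, 0, 0], [-1, 0, 0, -0.8, 0, 0, 0], [-1, 0, 0, -0.9, 0, 0, 0], [-1, 0, 0, -0.9, 0, 0, 0], [1, 0, 0, -0.5, 0, 0, 0]]]'

```text
t: 6.8
ee_pos: [600.1, 78.9, 214.5]
orientation: [-2.18, -2.257, 0.006]
ft_force: [0.1, -0.4, 0.7]
width: 84.1
grasp_force: 0.0
```

>>> servo_tool --plan '[[[1, 0, 0, 0, 0, 0, 0], [1, 0, 0, 0, 0, 0, 0], [1, 0, 0, 0, 0, 0, 0], [1, 0, 0, 0, 0, 0, 0], [1, 0, 0, 0, 0, 0, 0]]]'

```text
t: 7.22
ee_pos: [604.0, 79.3, 220.0]
orientation: [2.181, 2.258, 0.004]
ft_force: [0.5, 0.4, -0.1]
width: 51.2
grasp_force: 0.0
```

>>> servo_tool --plan '[[[1, 0, 0, 0, 0, 0, 0], [1, 0, 0, 0, 0, 0, 0], [1, 0, 0, 0, 0, 0, 0], [1, 0, 0, 0, 0, 0, 0], [1, 0, 0, 0, 0, 0, 0]]]'

```text
t: 7.63
ee_pos: [601.2, 79.3, 218.3]
orientation: [-2.18, -2.257, 0.006]
ft_force: [-9.4, -0.8, 9.3]
width: 30.0
grasp_force: 30.0
```

>>> servo_tool --plan '[[[1, 0, 0.2, 0, 0, 0, 0], [1, -0.02, 0.3, 0, 0, 0, 0], [1, -0.02, 0.3, 0, 0, 0, 0], [1, -0.02, 0.3, 0, 0, 0, 0], [1, 0, 0, 0, 0, 0, 0]]]'

```text
t: 8.05
ee_pos: [599.6, 124.7, 218.3]
orientation: [-2.18, -2.259, 0.003]
ft_force: [-6.1, 2.5, 5.9]
width: 30.1
grasp_force: 30.0
```

>>> servo_tool --plan '[[[1, 0, 0.2, 0, 0, 0, 0], [1, 0, 0.05, 0, 0, 0, 0], [1, 0, 0.05, 0, 0, 0, 0], [1, 0, 0, 0, 0, 0, 0], [1, 0, 0, 0, 0, 0, 0]]]'

```text
t: 8.47
ee_pos: [599.4, 134.7, 218.3]
orientation: [-2.181, -2.259, 0.005]
ft_force: [-7.2, -2.3, 7.8]
width: 30.1
grasp_force: 30.0
```

>>> servo_tool --plan '[[[1, 0, 0.07, 0, 0, 0, 0], [1, 0, 0, 0, 0, 0, 0], [1, 0, 0, 0, 0, 0, 0]]]'

```text
t: 8.72
ee_pos: [599.4, 135.3, 218.2]
orientation: [2.181, 2.26, -0.01]
ft_force: [-6.9, -13.9, 10.0]
width: 30.1
grasp_force: 30.0
```

```bash
python3 - <<'E'
from h import *
b=save('side','pics/g.png')[:,:,::-1]
cv2.imwrite('pics/g2.png',cv2.resize(b[110:290,220:400],None,fx=3,fy=3,interpolation=cv2.INTER_CUBIC))
E
```

```text
(no output)
```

View pics/g2.png

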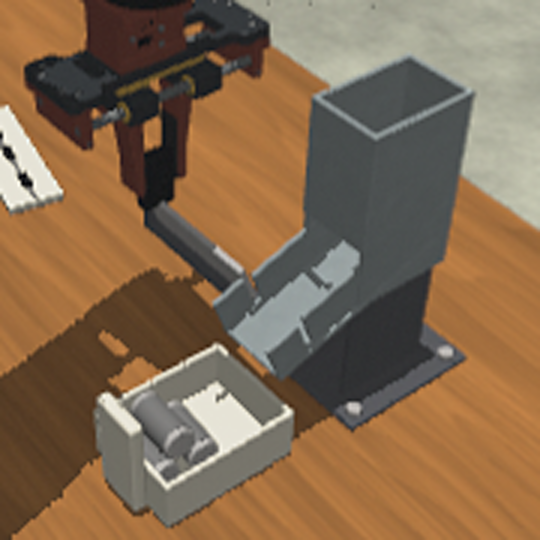

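>>> servo_tool --plan '[[[1, 0, 0, 0, 0, 0, 0], [1, 0, 0, 0, 0, 0, 0], [1, 0, 0, 0, 0, 0, 0], [1, 0, 0, 0, 0, 0, 0], [1, 0, 0, 0, 0, 0, 0]]]'

```text
t: 9.18
ee_pos: [599.5, 135.3, 218.2]
orientation: [2.181, 2.26, -0.009]
ft_force: [-6.4, -13.6, 9.0]
width: 29.6
grasp_force: 30.0
```

>>> servo_tool --plan '[[[1, 0, -0.2, 0, 0, 0, 0], [1, 0.02, -0.3, 0, 0, 0, 0], [1, 0.02, -0.3, 0, 0, 0, 0], [1, 0.02, -0.3, 0, 0, 0, 0], [1, 0, -0.3, 0, 0, 0, 0]]]'

```text
t: 9.6
ee_pos: [601.2, 82.1, 218.3]
orientation: [-2.179, -2.257, 0.004]
ft_force: [-9.5, 3.5, 7.9]
width: 29.7
grasp_force: 30.0
```

>>> servo_tool --plan '[[[1, 0, -0.1, 0, 0, 0, 0], [1, 0, -0.07, 0, 0, 0, 0], [1, 0, 0, 0, 0, 0, 0], [1, 0, 0, 0, 0, 0, 0]]]'

```text
t: 9.93
ee_pos: [601.4, 74.7, 218.3]
orientation: [-2.18, -2.258, 0.005]
ft_force: [-8.7, -0.9, 9.4]
width: 29.6
grasp_force: 30.0
```

>>> servo_tool --plan '[[[1, 0, -0.06, 0, 0, 0, 0], [1, 0, 0, 0, 0, 0, 0], [1, 0, 0, 0, 0, 0, 0]]]'

```text
t: 10.18
ee_pos: [601.3, 74.3, 218.3]
orientation: [-2.18, -2.255, 0.002]
ft_force: [-9.9, 9.3, 9.3]
width: 29.8
grasp_force: 30.0
```

Against the home stop. Release and retreat upward.

>>> servo_tool --plan '[[[-1, 0, 0, 0, 0, 0, 0], [-1, 0, 0, 0, 0, 0, 0], [-1, 0, 0, 0, 0, 0, 0], [-1, 0, 0, 0, 0, 0, 0], [-1, 0, 0, 0, 0, 0, 0]]]'

```text
t: 10.6
ee_pos: [603.4, 72.7, 217.9]
orientation: [2.182, 2.259, 0.0]
ft_force: [-0.1, 0.4, 0.6]
width: 59.4
grasp_force: 0.0
```

>>> servo_tool --plan '[[[-1, 0, 0, 0, 0, 0, 0], [-1, 0, 0, 0, 0, 0, 0], [-1, 0, 0, 0.5, 0, 0, 0], [-1, 0, 0, 0.9, 0, 0, 0], [-1, 0, 0, 0.9, 0, 0, 0]]]'

```text
t: 11.02
ee_pos: [602.4, 72.7, 309.6]
orientation: [-2.181, -2.258, 0.004]
ft_force: [0.9, 0.3, 0.2]
width: 87.5
grasp_force: 0.0
```

>>> servo_tool --plan '[[[-1, 0, 0, 0.9, 0, 0, 0], [-1, 0, 0, 0.4, 0, 0, 0], [-1, 0, 0, 0, 0, 0, 0], [-1, 0, 0, 0, 0, 0, 0], [-1, 0, 0, 0, 0, 0, 0]]]'

```text
t: 11.43
ee_pos: [602.5, 72.8, 360.7]
orientation: [-2.182, -2.259, 0.002]
ft_force: [-0.3, 0.3, -0.5]
width: 88.1
grasp_force: 0.0
```

```bash
python3 - <<'E'
from h import *
im=save('wrist','pics/k.png')[:,:,::-1]; b=save('side','pics/l.png')[:,:,::-1]
r=lambda i,x,y,w,h,s:cv2.resize(i[y:y+h,x:x+w],None,fx=s,fy=s,interpolation=cv2.INTER_CUBIC)
cv2.imwrite('pics/m.png',np.hstack([r(im,130,60,200,220,2),r(b,220,110,195,220,2)]))
E
```

```text
(no output)
```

View pics/m.png

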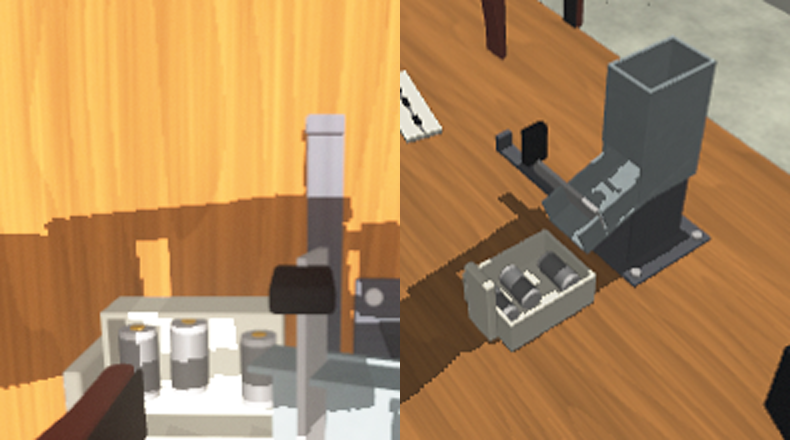

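Three cells lie in the tray and the gate is home. I'll let them settle, then hand in.

>>> servo_tool --plan '[[[-1, 0, 0, 0, 0, 0, 0], [-1, 0, 0, 0, 0, 0, 0], [-1, 0, 0, 0, 0, 0, 0], [-1, 0, 0, 0, 0, 0, 0], [-1, 0, 0, 0, 0, 0, 0]]]'

```text
t: 11.95
ee_pos: [603.2, 72.9, 361.7]
orientation: [-2.182, -2.26, 0.0]
ft_force: [-0.9, 0.8, 0.4]
width: 88.1
grasp_force: 0.0
```

>>> servo_tool --plan '[[[-1, 0, 0, 0, 0, 0, 0], [-1, 0, 0, 0, 0, 0, 0], [-1, 0, 0, 0, 0, 0, 0], [-1, 0, 0, 0, 0, 0, 0], [-1, 0, 0, 0, 0, 0, 0]]]'

```text
t: 12.37
ee_pos: [603.2, 72.9, 362.0]
orientation: [2.182, 2.26, 0.0]
ft_force: [-0.9, -0.4, -0.3]
width: 88.0
grasp_force: 0.0
```

```bash
python3 - <<'E'
from h import *
from workcell import close_job
K=[vision.get_image('side')[220:300,250:320].astype(int)]
for i in range(10): K.append(vision.get_image('side')[220:300,250:320].astype(int))
d=[abs(k-K[0]).max() for k in K[1:]];print(d)
if d[-1]<60: print(close_job())
E
```

```text
[np.int64(4), np.int64(5), np.int64(4), np.int64(4), np.int64(4), np.int64(5), np.int64(4), np.int64(5), np.int64(4), np.int64(4)]
the job is handed in; nothing more can be done
None
```

The job is handed in at about 13 s: all three cells lie at rest in the tray under the spout, the gate was drawn to its end stop and pushed home, and the arm kept clear of the motors, pen pot and breadboard (no verdict was returned).

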